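Feel along a welded-in corner for high spots

ROBOT

A 7-joint arm with a two-finger parallel gripper is mounted at the origin on the work surface. World frame = base frame: x ahead of the robot, y to its left, z up, the work surface at z = 0. Lengths are in mm, angles in rad, forces in N, time in s.
With the tool pointing down it reaches from about 350 to 900 mm from the base axis. Payload 7.2 kg.
Tool frame: the origin (TCP) lies midway between the tips of the shut fingers; the grasp point (between the pads) lies 19 mm behind it; z points along the fingers, y is the line along which they close (so a half turn about z gives the same grasp; the last joint's range is limited). The gripper opens to 85 mm and grips with 20 to 120 N. Pads are 22 mm wide; open, the fingers measure 114 mm over their backs; the gripper's body (76 mm by 85 mm) begins 54 mm behind the grasp point. The pads swing forward as they close: fully open they stand 13 mm farther back than shut.
Start: joints at [1.109, 0.411, -0.013, 1.596, 0.006, 1.134, -0.082], TCP at [239.801, -577.169, 231.297] pointing down, gripper open.
Joint ranges: [-2.95, 2.95], [-0.29, 1.99], [-1.47, 1.44], [0.14, 2.54], [-1.03, 4.17], [0.13, 1.85], [-2.86, 2.86]. Speed limits (rad/s): [2.39, 2.39, 3.01, 3.01, 3.14, 3.14, 3.14].

INTERFACE

Orientations are given as a unit quaternion [w, x, y, z].
In Python, from cell import bot gives the robot as it stands.
- The arm moves only by the shell command python3 -m pendant 'ROWS' [OPENING] [FORCE]. ROWS is JSON, a list that holds one entry, the list of rows, each a list of 4 numbers: the shift along the tool's x, y, z in units of 60 mm (1.0 is 60 mm), then the turn about the tool's z in units of 8 degrees (1.0 is 8 degrees). A call has 1 to 8 rows; each row shifts and turns the commanded pose from where the row before left it, along the tool's axes as they then stand; what a row does not reach is not made up. A row lasts 1/8 s, in which the tool goes at most 62.5 mm and 10.7 degrees, less where a joint would pass 70% of its speed; a pose out of reach is approached as far as the arm can. A call is refused whole if a number of a shift passes 1 or a number of a turn 1, either way. A call with a gripper value outside its range is refused whole. OPENING is the opening, from -1 (shut) to 1 (fully open), so that 0 is half open, set as the call begins (- or left out, the last holds). The fingers move at their own pace and stop on an object; FORCE is the grip in N (left out, the last holds). Time passes only in rows, so rows that do not move let the fingers close. It gives the time, the measured TCP pose, the force, the opening and the grip force at its end, in the units of the state.
- bot.state(): the state, without advancing time (a new reading comes with each control period).
- bot.snapshot(name): name is "scene" or "top"; returns the picture (384x512x3 uint8, blue, green, red); there is no depth.
- bot.camera_model(name): a dict with "fx", "fy", "cx", "cy" (pixels), "xyz" and "attitude" of the camera in the world. Camera axes: x right, y up, looking along -z (the intrinsics and any distortion apply to the point x, -y, -z); pixel columns grow to the right and rows downward; lengths in mm; the calibration is good to about 2 mm. A picture is of the moment at which its call begins. camera_model takes no time and is no camera call.
- bot.hand_in(): hands the job in; it is judged then, once.
The state is a dict: "time_s": time; "qpos": joint angles; "qd": joint speeds; "joint_torque": joint torques, N m; "tool_pos": TCP position; "ee_rot": TCP orientation; "force": force on the tool from outside, world axes, zero at the start; "torque": the same for the moment, N m; "width": finger opening in mm; "gripper_force": force on a finger pad.
Only numpy, scipy, OpenCV 4.12 (cv2) and the standard library are available. Lean on these libraries where they do the work, as an engineer would, in place of code of your own. Each camera call takes 0.05 s, during which the arm holds its last target. There are 200 camera calls.

TASK

Check the finished weld on the steel plate by feel: with the gripper closed, run the fingertips lightly along the crown of the bead, from the end of its longer straight, round the bend, to the end of its shorter straight, touching it all the way. Press only gently, do not shift or lift the plate, leave the nut, the magnet and the other tools where they lie, and take the fingers clear when you are done.

Things in the scene. Friction and masses are not known exactly. Their poses are not given: they have to be found in the camera images.
- plate: heavy steel plate (4.6 kg, 12 mm thick, 261 x 194 mm) lying loose and flat on the table; one corner has been cut out and renewed with a brighter insert welded in flush; three 18 mm bolt holes at the other corners. Origin: on its underside, about the middle of the weld's L; z up; the plate reaches from x = -187 to +74 mm and from y = -44 to +150 mm in its own frame; the insert fills the +x, -y corner
- weld: the weld bead on the plate (same origin and axes as the plate): a rigid rippled steel ridge 11.5 mm wide that stands 3 mm proud of the plate, its crown 15 mm above the table all the way. Seen from above it is an L with a rounded bend: a longer straight leg (95 mm) from the plate's +x edge along -x, a quarter-circle bend of 40 mm radius (centre at x = -27.5, y = -2.5 mm), and a shorter straight leg (35 mm) along -y to the plate's -y edge
- weld_start (a point): point on the crown of the weld bead, 15 mm above the table: the starting end, at the free end of the longer straight leg; (67.5, 37.5) in the plate's x, y, mm
- weld_long1 (a point): point on the crown of the weld bead, 15 mm above the table: on the longer straight, a third of the way along, (35.8, 37.5) mm in the plate's x, y
- weld_long2 (a point): point on the crown of the weld bead, 15 mm above the table: on the longer straight, two thirds of the way along, (4.2, 37.5) mm in the plate's x, y
- weld_bend1 (a point): point on the crown of the weld bead, 15 mm above the table: where the longer straight runs into the bend, (-27.5, 37.5) mm in the plate's x, y
- weld_bend2 (a point): point on the crown of the weld bead, 15 mm above the table: the middle of the bend, (-55.8, 25.8) mm in the plate's x, y
- weld_bend3 (a point): point on the crown of the weld bead, 15 mm above the table: where the bend runs into the shorter straight, (-67.5, -2.5) mm in the plate's x, y
- weld_finish (a point): point on the crown of the weld bead, 15 mm above the table: the finishing end, at the free end of the shorter straight leg, (-67.5, -37.5) mm in the plate's x, y
- nut: bystander: steel hex nut, 30 mm across the flats, 16 mm high, lying flat on the insert inside the L of the weld; origin under its centre
- magnet: bystander: red magnetic welding square (a right-angled triangle frame with 75 mm legs, 16 mm high) lying on the plate outside the bend; origin under its middle
- hammer: bystander: hammer lying on the table beyond the plate's +x edge; origin under its middle
- file: bystander: flat file, 320 mm long with its wooden handle, 18 mm high, lying along the plate's +y edge; origin near its middle
- screwdriver: bystander: orange-handled screwdriver lying on the table off the plate's -y edge; origin near its middle
- block: bystander: wooden block 150 x 90 x 50 mm with holes, left of the work; origin under its centre
- slug: bystander: aluminium round 64 mm in diameter and 38 mm high with two wire stubs standing in it (76 and 91 mm high over all), left of the work; origin under its centre
- clamp: bystander: steel locking C-clamp, about 240 mm long and 24 mm high, lying right of the work; origin at its handle end

How it is judged (in metres and radians):
On the way, in this order (a step that is already met when the one before it is completed fails the run):
1. fingertips touching the weld at the start of the weld, the end of its longer straight (within 12 mm) (contact force between the fingers and weld above 0.2 N and horizontal distance between the grasp point and weld_start below 0.012 m), for 0.02 s.
2. fingertips touching the weld at a third of the way along the longer straight (within 12 mm) (contact force between the fingers and weld above 0.2 N and horizontal distance between the grasp point and weld_long1 below 0.012 m), for 0.02 s.
3. fingertips touching the weld at two thirds of the way along the longer straight (within 12 mm) (contact force between the fingers and weld above 0.2 N and horizontal distance between the grasp point and weld_long2 below 0.012 m), for 0.02 s.
4. fingertips touching the weld at where the bend begins (within 12 mm) (contact force between the fingers and weld above 0.2 N and horizontal distance between the grasp point and weld_bend1 below 0.012 m), for 0.02 s.
5. fingertips touching the weld at the middle of the bend (within 12 mm) (contact force between the fingers and weld above 0.2 N and horizontal distance between the grasp point and weld_bend2 below 0.012 m), for 0.02 s.
6. fingertips touching the weld at where the bend ends (within 12 mm) (contact force between the fingers and weld above 0.2 N and horizontal distance between the grasp point and weld_bend3 below 0.012 m), for 0.02 s.
7. fingertips touching the weld at the finish of the weld, the end of its shorter straight (within 12 mm) (contact force between the fingers and weld above 0.2 N and horizontal distance between the grasp point and weld_finish below 0.012 m), for 0.02 s.
At the end, for the whole second after the job is handed in: The grasp point passed within 12 mm (in plan) of each of the seven weld points in order, fingertips touching the weld; plate flat and still, weld ends within 12 mm of their start; every bystander within 15 mm of where it lay (distance of each of weld_start, weld_finish from where it was at the start of the episode below 0.012 m and angle between plate's own z axis and vertical below 0.03 rad and linear speed of plate below 0.01 m/s and distance of each of nut, magnet, hammer, file, screwdriver, block, slug, clamp from where it was at the start of the episode below 0.015 m).
It fails at once if the plate is shoved, turned or lifted (an end of the weld moves more than 12 mm) (distance of any of weld_start, weld_finish from where it was at the start of the episode above 0.012 m).
It fails at once if the fingers press on the plate or its weld harder than 40 N (contact force between the fingers and plate above 40 N).
It fails at once if another listed thing is knocked, moved or lifted (by more than 15 mm) (distance of any of nut, magnet, hammer, file, screwdriver, block, slug, clamp from where it was at the start of the episode above 0.015 m).
It also fails if it takes over 56 s, if anything falls off the work surface, if the arm or the gripper's body presses on something with over 40 N, if the wrist force passes 120 N, or if a joint passes its speed limit or range.

## Working session

There is one attempt and no reset: what is moved stays moved. The work goes in short steps, Python scripts to look and compute and a shell command to move; the robot and the scene stay as the last step left them, time stands still between calls to the robot, and variables do not carry over. Pictures are saved under pics/ and viewed, at most 10 in all, crops included, and the job is handed in when it is done.

```bash
mkdir -p pics; cat > h.py <<'E'
import numpy as np,cv2
from cell import bot
E
python3 - <<'E'
from h import *
for n in("top","scene"):
    im=bot.snapshot(n); cv2.imwrite(f"pics/{n}0.png",im); print(n,bot.camera_model(n))
s=bot.state();print(s)
E
```

```text
top {'fx': 380.0913828336531, 'fy': 380.0913828336531, 'cx': 257.4770187601216, 'cy': 196.16705576451363, 'xyz': array([ 350.81583094,  -26.93187843, 1158.95596348]), 'attitude': array([ 0.71027081,  0.05387411, -0.0540378 , -0.69978059])}
scene {'fx': 369.4083735644151, 'fy': 369.4083735644151, 'cx': 250.11685801536174, 'cy': 197.37756115738281, 'xyz': array([1627.44696218, -161.86208519,  880.88167106]), 'attitude': array([0.66262937, 0.33676463, 0.28999194, 0.60284043])}
{'time_s': 0.1, 'qpos': array([ 1.1088203 ,  0.41183666, -0.0127073 ,  1.59694255,  0.00559444,
        1.13437406, -0.08221538]), 'qd': array([-0.000902  , -0.00078473,  0.00080675, -0.00388884, -0.00028606,
        0.00034781, -0.00055642]), 'joint_torque': array([ 3.57062985e-03, -6.01822829e+01,  6.84534218e-01, -3.00087297e+01,
        1.40210948e-02,  6.38333397e-03, -3.10443852e-05]), 'tool_pos': array([ 239.58359369, -576.7541665 ,  230.53407416]), 'ee_rot': array([-7.35731817e-04,  9.80679601e-01,  1.95619373e-01, -2.00407088e-04]), 'force': array([-0.4363269 ,  0.28108101, -0.13413581]), 'torque': array([ 0.02718829,  0.01374197, -0.01138943]), 'gripper_force': 0.0, 'width': 85.19175845785057}
```

View pics/top0.png

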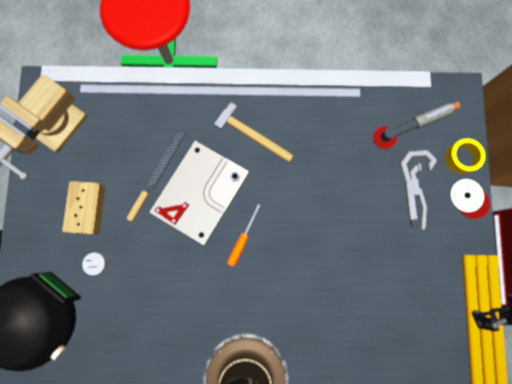

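View pics/scene0.png

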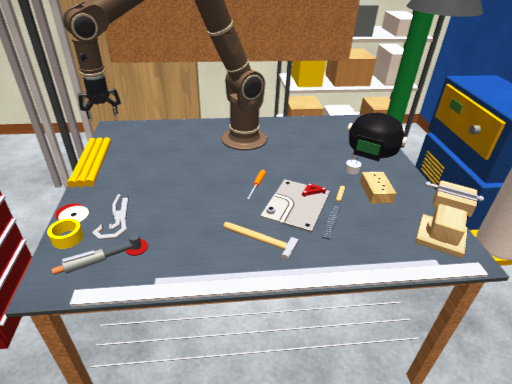

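The top view shows the plate with corners near (196,140), (248,172), (203,244) and (150,212). The insert with the L-weld is at (248,172), the nut at (236,177), the magnet at (172,212) and the file along the +y edge. The scene view agrees.

```bash
cat >> h.py <<'E'
from scipy.spatial.transform import Rotation as Ro
def ray(n,px,z):
    c=bot.camera_model(n);w,x,y,k=c["attitude"];R=Ro.from_quat([x,y,k,w])
    px=np.atleast_2d(px).astype(float)
    d=R.apply(np.c_[(px[:,0]-c["cx"])/c["fx"],-(px[:,1]-c["cy"])/c["fy"],-np.ones(len(px))])
    o=np.array(c["xyz"]);return o+d*((z-o[2])/d[:,2])[:,None]
def plate(n,im,lo=150):
    m=(im.min(2)>lo).astype(np.uint8)
    cs=cv2.findContours(m,cv2.RETR_EXTERNAL,cv2.CHAIN_APPROX_NONE)[0]
    for c in cs:
        p=ray(n,c[:,0]+0.0,12)[:,:2]
        r=cv2.minAreaRect(p.astype(np.float32))
        if 230<max(r[1])<290 and 150<min(r[1])<225: return r,c
PTS=np.array([[67.5,37.5],[35.8,37.5],[4.2,37.5],[-27.5,37.5],[-55.8,25.8],[-67.5,-2.5],[-67.5,-37.5]])
E
python3 - <<'E'
from h import *
for n in("top","scene"):
    im=cv2.imread(f"pics/{n}0.png")
    for lo in(120,150,170):
        r=plate(n,im,lo)
        if r: print(n,lo,r[0],cv2.boxPoints(r[0]).round(1).tolist())
im=cv2.imread("pics/top0.png")
print(im[190,190],im[190,222],im[150,220])
cv2.imwrite("pics/crop0.png",cv2.resize(im[130:255,120:285],None,fx=4.8,fy=4.8,interpolation=cv2.INTER_CUBIC))
E
```

```text
top 120 ((540.0578002929688, 152.6871337890625), (199.85076904296875, 268.0509948730469), 60.35370635986328) [[374.1000061035156, 132.10000610351562], [607.0999755859375, -0.5], [706.0, 173.1999969482422], [473.0, 305.79998779296875]]
top 150 ((540.150634765625, 152.51608276367188), (198.0883026123047, 265.46875), 60.24227523803711) [[375.79998779296875, 132.39999389648438], [606.2000122070312, 0.699999988079071], [704.5, 172.60000610351562], [474.1000061035156, 304.3999938964844]]
top 170 ((540.0604858398438, 152.69650268554688), (196.2955780029297, 263.7151794433594), 60.26179504394531) [[376.8999938964844, 132.89999389648438], [605.9000244140625, 2.0999999046325684], [703.2000122070312, 172.5], [474.29998779296875, 303.29998779296875]]
scene 120 ((704.138916015625, 657.5569458007812), (153.93850708007812, 251.15452575683594), 56.04069900512695) [[557.0, 663.9000244140625], [765.2999877929688, 523.5999755859375], [851.2999877929688, 651.2000122070312], [643.0, 791.5]]
scene 150 ((535.9141235351562, 150.41204833984375), (197.2949676513672, 262.8093566894531), 60.336204528808594) [[372.8999938964844, 129.6999969482422], [601.2999877929688, -0.30000001192092896], [698.9000244140625, 171.10000610351562], [470.6000061035156, 301.20001220703125]]
scene 170 ((536.6022338867188, 150.97763061523438), (195.90187072753906, 260.9523010253906), 60.001033782958984) [[374.6000061035156, 131.39999389648438], [600.5999755859375, 0.8999999761581421], [698.5999755859375, 170.60000610351562], [472.6000061035156, 301.0]]
[230 235 238] [249 252 253] [107  97  84]
```

View pics/crop0.png

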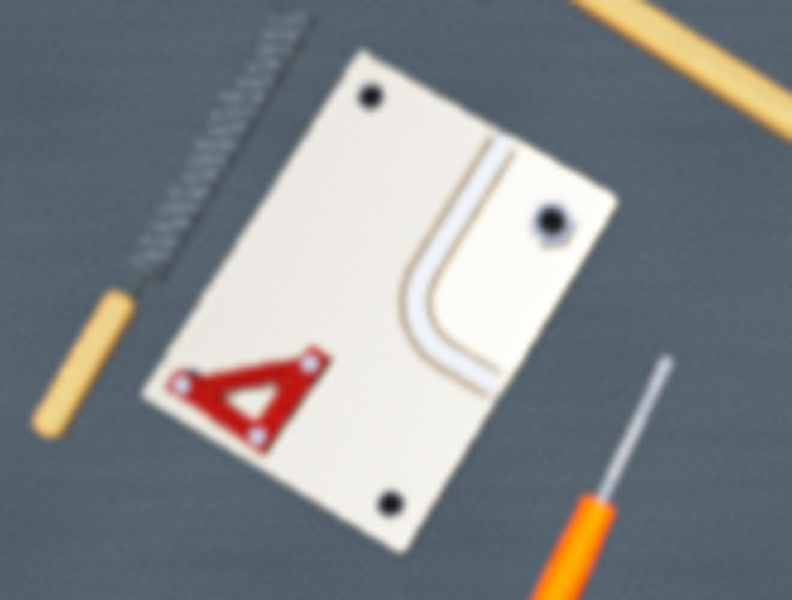

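```bash
cat >> h.py <<'E'
C=np.array([538.5,152.]);A=np.deg2rad(-29.8)
def W():
    r=np.array([[np.cos(A),-np.sin(A)],[np.sin(A),np.cos(A)]])
    return (r@(PTS-[-56.5,53]).T).T+C
def units(s,p):
    w,x,y,z=s["ee_rot"]; return Ro.from_quat([x,y,z,w]).inv().apply(np.array(p)-s["tool_pos"])/60
E
python3 - <<'E'
from h import *
w=W();print(w.round(1));s=bot.state()
print("start,z40",units(s,[*w[0],40]).round(2))
w_,x,y,z=s["ee_rot"];R=Ro.from_quat([x,y,z,w_]).inv()
print("legs",(R.apply(np.c_[np.diff(w,axis=0),np.zeros(6)])/60).round(3))
print("crop check", ray("top",[[224.6,159.2],[120+490/4.8,130+385/4.8]],15).round(1))
im=cv2.imread("pics/top0.png")
E
python3 -m pendant '[[[0.3,-0.8,0.1,0],[0.5,-0.95,0.1,0],[0.5,-0.95,0.1,0],[0.5,-0.95,0.1,0],[0.5,-0.95,0.1,0]]]' -1 20
```

```text
[[638.4  76.9]
 [610.9  92.7]
 [583.5 108.4]
 [556.  124.1]
 [525.6 128. ]
 [501.4 109.3]
 [484.   78.9]]
start,z40 [10.32 -7.51  3.19]
legs [[-0.323 -0.418  0.001]
 [-0.322 -0.417  0.001]
 [-0.323 -0.418  0.001]
 [-0.442 -0.254  0.   ]
 [-0.493  0.134 -0.   ]
 [-0.462  0.356 -0.   ]]
crop check [[641.   77.4  15. ]
 [482.3  80.6  15. ]]
time_s: 0.72
tool_pos: [260.4, -276.0, 201.8]
ee_rot: [0.0, 0.981, 0.196, 0.0]
force: [0.7, -0.0, 1.3]
width: 0.7
gripper_force: 0.0
```

```bash
python3 -m pendant '[[[0.9,-0.34,0.2,0],[0.9,-0.34,0.25,0],[0.9,-0.34,0.25,0],[0.9,-0.34,0.25,0],[0.9,-0.34,0.25,0],[0.9,-0.34,0.25,0],[0.9,-0.34,0.25,0],[0.9,-0.34,0.25,0]]]'
python3 -m pendant '[[[0.8,-0.3,0.3,0],[0,0,0,0],[0,0,0,0]]]'
python3 - <<'E'
from h import *
s=bot.state();print(s["force"],units(s,[*W()[0],15]).round(3),s["tool_pos"])
im=bot.snapshot("scene");cv2.imwrite("pics/s1.png",cv2.resize(im[170:260,240:360],None,fx=6,fy=6,interpolation=cv2.INTER_CUBIC))
E
```

```text
time_s: 1.72
tool_pos: [597.9, 39.6, 84.1]
ee_rot: [0.0, 0.981, 0.195, -0.0]
force: [0.9, 0.3, -0.2]
width: -0.2
gripper_force: 0.0
time_s: 2.1
tool_pos: [633.5, 73.1, 66.3]
ee_rot: [0.0, 0.981, 0.196, -0.001]
force: [0.2, -0.4, -0.5]
width: -0.1
gripper_force: 0.0
[ 0.176623   -0.42915938 -0.46202896] [ 0.101 -0.027  0.854] [633.5288773   73.11158766  66.28092788]
```

View pics/s1.png

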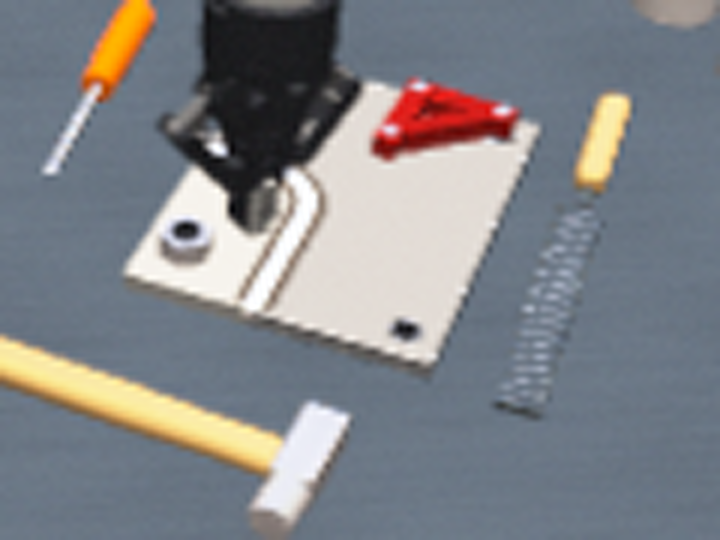

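The fingertips are shut at crop (255,225), over the work, with the weld, nut and magnet untouched. Next I lower to just above the crown.

```bash
python3 -m pendant '[[[0.1,-0.03,0.3,0],[0,0,0.3,0],[0,0,0.15,0],[0,0,0,0],[0,0,0,0]]]'
python3 - <<'E'
from h import *
print(ray("scene",[[282.5,207.5]],66).round(1))
s=bot.state();print(s["force"],units(s,[*W()[0],15]).round(3),s["tool_pos"])
im=bot.snapshot("scene");cv2.imwrite("pics/s2.png",cv2.resize(im[170:260,240:360],None,fx=6,fy=6,interpolation=cv2.INTER_CUBIC))
E
```

```text
time_s: 2.78
tool_pos: [639.3, 77.4, 22.4]
ee_rot: [-0.0, 0.981, 0.196, 0.0]
force: [-0.4, -0.1, -0.3]
width: 0.1
gripper_force: 0.0
[[630.4  76.2  66. ]]
[-0.4349005  -0.07147097 -0.31190539] [-0.018  0.002  0.123] [639.34769708  77.43532667  22.35184647]
```

View pics/s2.png

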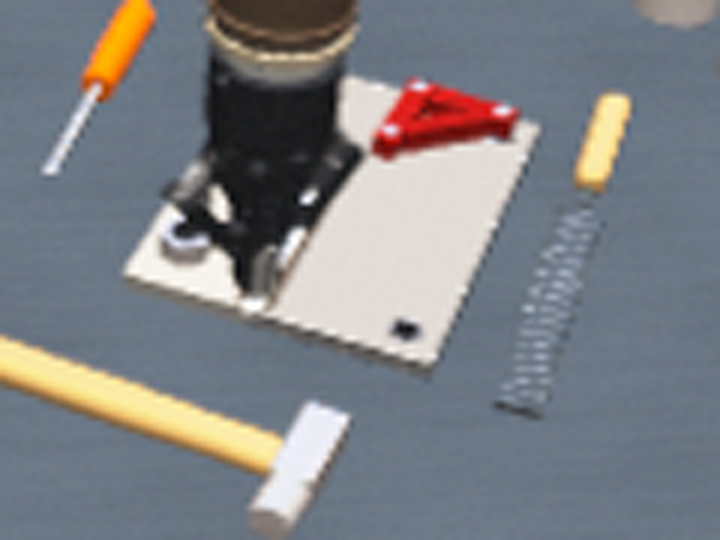

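The tip at crop (260,295) stands right above the weld's start, clear of the nut.

```bash
python3 -m pendant '[[[0,0,0.06,0],[0,0,0.05,0],[0,0,0,0]]]' | grep -E "pos|force:"
python3 -m pendant '[[[0,0,0.02,0],[0,0,0,0]]]'| grep -E "pos|force:"
python3 -m pendant '[[[0,0,0.02,0],[0,0,0,0]]]'| grep -E "pos|force:"
```

```text
tool_pos: [639.1, 77.4, 15.4]
force: [0.5, -0.0, -1.1]
gripper_force: 0.0
tool_pos: [639.2, 77.5, 15.0]
force: [-1.4, -0.8, 5.8]
gripper_force: 2.9
tool_pos: [639.3, 77.5, 14.8]
force: [-5.7, -0.5, 13.8]
gripper_force: 7.0
```

```bash
python3 -m pendant '[[[-0.08,-0.1,-0.01,0],[-0.08,-0.1,0,0]]]'| grep -E "pos|force:"
python3 -m pendant '[[[-0.08,-0.1,0,0],[-0.08,-0.11,0,0],[0,0,0,0]]]'| grep -E "pos|force:"
python3 - <<'E'
from h import *
s=bot.state();print([units(s,[*w,15]).round(3) for w in W()[1:4]])
E
```

```text
tool_pos: [627.7, 84.3, 15.0]
force: [4.4, -2.7, 6.2]
gripper_force: 3.0
tool_pos: [613.1, 92.8, 15.0]
force: [0.9, -1.2, 7.1]
gripper_force: 4.2
[array([-0.035, -0.012,  0.   ]), array([-0.357, -0.429, -0.001]), array([-0.679, -0.847, -0.003])]
```

```bash
python3 -m pendant '[[[-0.09,-0.105,0,0],[-0.09,-0.105,0,0],[-0.09,-0.11,0,0],[-0.09,-0.11,0,0]]]'| grep -E "pos|force:"
python3 -m pendant '[[[-0.08,-0.105,0,0],[-0.08,-0.105,0,0],[-0.08,-0.105,0,0],[-0.08,-0.1,0,0],[0,0,0,0]]]'| grep -E "pos|force:"
python3 - <<'E'
from h import *
s=bot.state();print([units(s,[*w,15]).round(3) for w in W()[3:]])
r=np.array([[np.cos(A),-np.sin(A)],[np.sin(A),np.cos(A)]])
for a in (112.5,157.5):
  p=np.array([-27.5,-2.5])+40*np.array([np.cos(np.deg2rad(a)),np.sin(np.deg2rad(a))]); print(a,units(s,[*(r@(p-[-56.5,53])+C),15]).round(3))
E
```

```text
tool_pos: [584.3, 107.9, 15.0]
force: [4.2, -2.5, 6.4]
gripper_force: 3.1
tool_pos: [556.2, 124.2, 15.0]
force: [1.0, -1.6, 8.7]
gripper_force: 4.5
[array([-0.003, -0.001, -0.   ]), array([-0.446, -0.255, -0.002]), array([-0.938, -0.122, -0.004]), array([-1.4  ,  0.235, -0.005])]
112.5 [-0.199 -0.172 -0.001]
157.5 [-0.705 -0.237 -0.003]
```

```bash
python3 -m pendant '[[[-0.1,-0.095,0,0],[-0.1,-0.08,0,0],[-0.125,-0.05,0,0],[-0.125,-0.03,0,0],[0,0,0,0]]]'| grep -E "pos|force:"
python3 -m pendant '[[[-0.13,0,0,0],[-0.13,0.02,0,0],[-0.12,0.05,0,0],[-0.11,0.065,0,0],[0,0,0,0]]]'| grep -E "pos|force:"
python3 - <<'E'
from h import *
s=bot.state();print([units(s,[*w,15]).round(3) for w in W()[4:]])
E
```

```text
tool_pos: [525.4, 128.6, 15.0]
force: [2.3, 0.9, 8.5]
gripper_force: 4.3
tool_pos: [501.4, 110.5, 15.0]
force: [1.0, 2.7, 8.9]
gripper_force: 4.5
[array([ 0.486, -0.115,  0.001]), array([-0.007,  0.018, -0.001]), array([-0.469,  0.374, -0.003])]
```

```bash
python3 -m pendant '[[[-0.117,0.093,0,0],[-0.117,0.093,0,0],[-0.117,0.093,0,0],[-0.117,0.093,0,0],[0,0,0,0],[0,0,0,0]]]'| grep -E "pos|force:"
python3 - <<'E'
from h import *
s=bot.state();print(s["tool_pos"],s["force"],W()[6])
im=bot.snapshot("top");cv2.imwrite("pics/t3.png",cv2.resize(im[130:255,120:285],None,fx=4.8,fy=4.8,interpolation=cv2.INTER_CUBIC))
E
```

```text
tool_pos: [483.9, 78.8, 14.8]
force: [1.0, 1.4, 9.4]
gripper_force: 4.8
[483.92282986  78.84983612  14.80626955] [1.022572   1.4346536  9.42970526] [483.97843654  78.93394004]
```

View pics/t3.png

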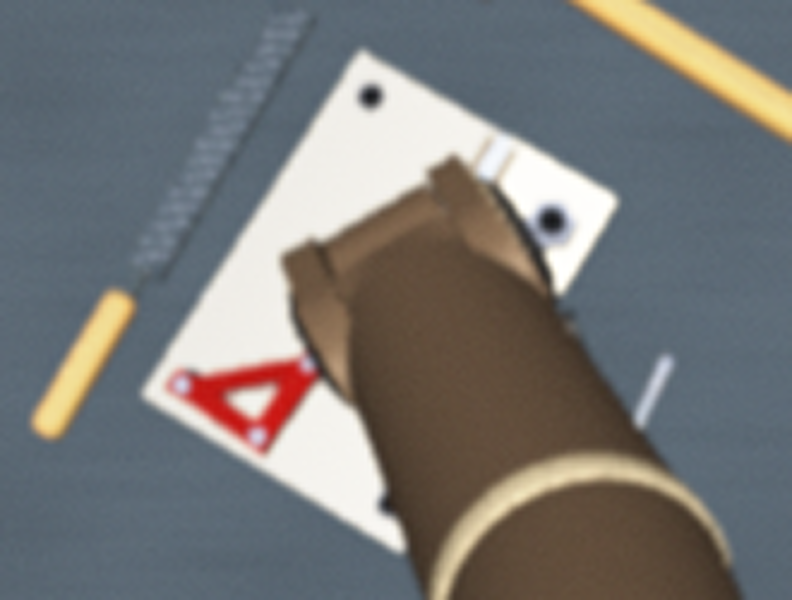

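The plate's corners (360,50), (617,200) and (145,395), the nut and the magnet are where they were at first. Contact is still 9 N at the finish. I lift clear and hand in.

```bash
python3 -m pendant '[[[0,0,-0.2,0],[0,0,-0.6,0],[0,0,-0.9,0],[0,0,-0.6,0],[0,0,0,0],[0,0,0,0]]]'| grep -E "time|pos|force:"
python3 -c "
from h import *
print(plate('top',bot.snapshot('top')) is not None, bot.hand_in())"
```

```text
time_s: 8.25
tool_pos: [481.9, 77.3, 151.3]
force: [0.2, 0.2, 0.2]
gripper_force: 0.0
the job is handed in; nothing more can be done
False None
```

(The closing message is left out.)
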